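# Slide a vial carrier round the bend of a transfer lane and seat it on the sprung stop

### The job

Push the steel carrier puck, with its vial standing in it, along the guide rails of the transfer lane and round the bend without lifting it out or forcing it (a light push, never over about 15 N). At the end press it gently home against the sprung paddle until the paddle has given about half of its travel, hold that for about a second, then let go and leave the carrier in the exit leg with the vial upright. Do not disturb the crucible, timer and loupe.

Things in the scene. Friction and masses are not known exactly. Their poses are not given: they have to be found in the camera images.
- lane: Fixed lane: white base plate 6 mm thick with two parallel aluminium guide rails, 8 mm high (tops 14 mm above the worktop), 6 mm thick, channel 56 mm wide. Origin: on the worktop, nominal centre line, where the straight entry leg ends and the bend begins. x: pushing direction of the entry leg, y: to its left, z up. The bend turns RIGHT by 65 degrees on a centre-line radius of 65 mm.
- entry (a point): Open near end of the entry leg, on the plate top (6 mm above the worktop), on the nominal centre line, 60 mm before the lane's origin; axes as the lane. The rails are clamped through slots: the whole rail set sits up to 5 mm further along the lane's +x or -x than the nominal figures, and this is not measured; find the bend by feel or sight. A push straight on into the outer rail jams.
- bend_end (a point): Nominal end of the bend on the centre line, plate top: 58.9 mm along the lane's x and 37.5 mm to the right (-y) of its origin; axes as the lane, not as the exit leg. From here the exit leg runs straight for 92 mm, 65 degrees to the right of the lane's x.
- stop: Dark steel bracket, 12 x 44 x 34 mm, with a foot behind it, fixed on the base plate across the end of the exit leg. Origin: foot of its face towards the channel, middle, on the plate top (6 mm above the worktop), 98 mm past bend_end. x: exit direction (away from the channel), y to the left, z up. It carries a rod with the sprung paddle.
- paddle_zone (a point): Middle of the zone where the steel paddle's front face can stand, fixed 37 mm before the stop's face; axes as the stop. The real face (32 wide, 20 tall, 7 to 27 mm above the plate) is up to 12 mm nearer to or further from the bracket; unmeasured. The paddle yields towards the bracket by 2 N per mm over 7 mm of travel, then is solid, and springs back when let go.
- puck: Loose round steel carrier puck, diameter 52 mm, 30 mm high, 0.4 to 0.6 kg, standing in the entry leg on the plate between the rails (2 mm of play each side); above the rails its side is bare from 8 to 30 mm above its underside. Push it low: pushed hard and high it tips and wedges. A socket of diameter 23 mm in its top holds the vial. Origin: centre of its underside; z up. It slides with 1 to 3 N.
- vial: Small sample vial with screw cap, diameter 20 mm, 42 mm high, standing loose in the puck's socket: its underside is 10 mm above the puck's, and 22 mm of it stand out above the puck. Origin: centre of its underside; z up.
- crucible: White porcelain crucible, 36 mm wide and 30 mm high, bystander. Origin: centre of its underside.
- timer: White timer, 62 x 62 x 18 mm, bystander. Origin: centre of its underside.
- loupe: Black eye loupe, 38 mm wide and 32 mm high, bystander. Origin: centre of its underside.
Mind the look-alikes: they are no part of the job. What is shaped like the vial but purple is not meant.

How it is judged:
On the way, in this order (a step that is already met when the one before it is completed fails the run):
1. the puck has been slid round the bend into the exit leg (x of puck in the frame of stop above -0.094 m and y of puck in the frame of stop between -0.012 and 0.012 m).
2. the puck is pressed against the sprung paddle with at least 5 N for 0.3 s (contact force between puck and stop above 5 N), for 0.3 s.
At the end, for the whole second after the job is handed in: The puck lies at rest on the plate in the exit leg by the paddle (its centre 36 to 84 mm before the stop bracket's face and within 12 mm of its middle), let go, with the vial upright (under 0.2 rad) in its socket (x of puck in the frame of stop between -0.084 and -0.036 m and y of puck in the frame of stop between -0.012 and 0.012 m and z of puck in the frame of lane below 0.01 m and linear speed of puck below 0.01 m/s and angle between vial's own z axis and vertical below 0.2 rad and horizontal distance between vial and puck below 0.006 m); the robot touches nothing.
It fails at once if the puck is forced: more than 25 N between it and the lane (rails, plate or stop) (contact force between puck and lane above 25 N).
It fails at once if the puck is pressed on the stop with more than 19 N, well past the end of the paddle's travel (contact force between puck and stop above 19 N).
It fails at once if the puck is lifted more than 8 mm off the plate (z of puck in the frame of lane above 0.014 m).
It fails at once if the vial tips by more than 0.4 rad (angle between vial's own z axis and vertical above 0.4 rad).
It fails at once if a bystander is moved by more than 15 mm (distance of any of crucible, timer, loupe from where it was at the start of the episode above 0.015 m).
It also fails if it takes over 69 s, if anything falls off the work surface, if the arm or the gripper's body presses on something with over 40 N, if the wrist force passes 120 N, or if a joint passes its speed limit or range.

### The arm

A 6-joint arm with a two-finger parallel gripper is mounted at the origin on a cart in front of the work surface, level with it; the furniture and walls round the work are solid. World frame = base frame: x ahead of the robot, y to its left, z up, the work surface at z = 0. Lengths are in m, angles in rad, forces in N, time in s.
With the tool pointing down it reaches from about 0.35 to 0.775 m from the base axis. Payload 5.5 kg.
Tool frame: the origin (TCP) lies on the centre line of the jaws, within the pads' length; the fingertips stand 11 mm ahead of it and the grasp point (between the pads) lies 8 mm behind it (env.tip_extent is the distance from the TCP to the fingertips, in m); z points along the fingers, y is the line along which they close (so a half turn about z gives the same grasp; the last joint's range is limited). The gripper opens to 85 mm and grips with 20 to 120 N. Pads are 22 mm wide; open, the fingers measure 114 mm over their backs; the gripper's body (76 mm by 85 mm) begins 54 mm behind the grasp point. The pads swing forward as they close: fully open they stand 13 mm farther back than shut.
Start: joints at [1.021, 0.313, 0.046, 1.304, 0, 1.431], TCP at [0.229, 0.527, 0.242] pointing down, gripper open.
Joint ranges: [-2.76, 2.76], [-0.86, 1.69], [-1.03, 1.26], [-2.2, 2.34], [-1.47, 1.5], [-3.14, 3.14]. Speed limits (rad/s): [2.57, 2.57, 3.14, 3.14, 3.14, 3.14].

### API

Orientations are given as a unit quaternion [w, x, y, z].
In Python, from workcell import env gives the robot as it stands.
- The arm moves only by the shell command python3 -m jog 'ROWS' [FORCE]. ROWS is JSON, a list of rows, each a list of 5 numbers: the gripper's target within -1 to 1 (shut at 1, half-way at 0, fully open at -1), then the shift along the tool's x, y, z in m, then the turn about the tool's z in degrees. In form: [[fingers, tx, ty, tz, turn], ...]. A call has 1 to 5 rows; each row shifts and turns the commanded pose from where the row before left it, along the tool's axes as they then stand; what a row does not reach is not made up. A row lasts 1/12 s, in which the tool goes at most 41.7 mm and 7.16 degrees, less where a joint would pass 70% of its speed; a pose out of reach is approached as far as the arm can. A call is refused whole if a number of a shift passes 0.0417 or a number of a turn 7.16, either way. A call with a gripper value outside its range is refused whole. The fingers move at their own pace and stop on an object; FORCE is the grip in N (left out, the last holds). Time passes only in rows, so rows that do not move let the fingers close. It gives the time, the measured TCP pose, the force, the opening and the grip force at its end, in the units of the state.
- env.get_state(): the state, without advancing time (a new reading comes with each control period).
- env.read_camera(name): name is "scene" or "side" or "wrist"; returns a dict with "img" (384x512x3 uint8, red, green, blue), "fov_y" (degrees; the focal length in pixels is half the picture's height over the tangent of half this angle, whatever the lens; pixels are square), "cx", "cy" (the principal point, pixels), "T" (4x4, takes a point from camera to world coordinates). Camera axes: x right, y up, looking along -z (the intrinsics and any distortion apply to the point x, -y, -z); pixel columns grow to the right and rows downward; lengths in m; the calibration is good to about 2 mm. A picture is of the moment at which its call begins. There is no depth.
- env.hand_in(): hands the job in; it is judged then, once.
The state is a dict: "clock": time; "joint_pos": joint angles; "qvel": joint speeds; "tau": joint torques, N m; "tcp_pos": TCP position; "orientation": TCP orientation; "wrist_force": force on the tool from outside, world axes, zero at the start; "ft_torque": the same for the moment, N m; "finger_gap": finger opening in m; "grip_force": force on a finger pad.
Only numpy, scipy, OpenCV 4.12 (cv2) and the standard library are available. Lean on these libraries where they do the work, as an engineer would, in place of code of your own. Each camera call takes 0.05 s, during which the arm holds its last target. There are 200 camera calls.

## Working session

There is one attempt and no reset: what is moved stays moved. The work goes in short steps, Python scripts to look and compute and a shell command to move; the robot and the scene stay as the last step left them, time stands still between calls to the robot, and variables do not carry over. Pictures are saved under pics/ and viewed, at most 10 in all, crops included, and the job is handed in when it is done.

```bash
mkdir -p pics; cat > h.py <<'E'
import numpy as np, cv2
from workcell import env
def save(c,n):
    cv2.imwrite(f'pics/{n}.png',c['img'][:,:,::-1])
def ray(c,u,v):
    f=192/np.tan(np.radians(c['fov_y'])/2)
    d=np.array([(u-c['cx'])/f,-(v-c['cy'])/f,-1.]); T=np.array(c['T'])
    return T[:3,3],T[:3,:3]@d
def onz(c,u,v,z):
    o,d=ray(c,u,v); return o+d*(z-o[2])/d[2]
E
python3 - <<'E'
from h import *
for n in ['scene','side','wrist']:
    c=env.read_camera(n); save(c,n); print(n,[k for k in c],c['fov_y'],c['cx'],c['cy'],np.round(c['T'],3).tolist())
    np.save(n+'.npy',c,allow_pickle=True)
print(env.get_state(),env.tip_extent)
a=[cv2.imread(f'pics/{n}.png') for n in ['scene','side']]
E
```

```text
scene ['img', 'fov_y', 'cx', 'cy', 'T'] 47.19720591177682 255.62413341382762 182.39661099444993 [[0.654, 0.518, -0.552, -0.044], [-0.757, 0.439, -0.485, -0.589], [-0.009, 0.734, 0.679, 0.68], [0.0, 0.0, 0.0, 1.0]]
side ['img', 'fov_y', 'cx', 'cy', 'T'] 47.45736607039124 248.5204509283002 186.05599675124304 [[0.257, 0.388, -0.885, -0.282], [-0.966, 0.109, -0.233, -0.386], [0.006, 0.915, 0.403, 0.413], [0.0, 0.0, 0.0, 1.0]]
wrist ['img', 'fov_y', 'cx', 'cy', 'T'] 71.7488576905598 252.62809727584715 192.2279198658064 [[0.4, -0.868, -0.294, 0.152], [0.916, 0.379, 0.13, 0.559], [-0.001, -0.321, 0.947, 0.373], [0.0, 0.0, 0.0, 1.0]]
{'clock': 0.15, 'joint_pos': array([1.02141897e+00, 3.13844216e-01, 4.52624877e-02, 1.30356844e+00,
       2.96804165e-05, 1.43115163e+00]), 'qvel': array([-0.00254007, -0.00158283,  0.00266315, -0.00119526, -0.00063661,
       -0.00019265]), 'tau': array([ 1.38687177e-03, -4.81068134e+01,  2.98815018e+01,  1.39088219e-02,
       -1.26933992e-04,  5.83051644e-06]), 'tcp_pos': array([0.22890364, 0.52710079, 0.24161362]), 'orientation': array([-2.42589132e-04,  2.03436251e-01,  9.79087960e-01, -6.32133568e-04]), 'wrist_force': array([-0.47311362,  0.15050086, -0.30073561]), 'ft_torque': array([-0.059193  ,  0.00804966,  0.00210617]), 'grip_force': 0.0, 'finger_gap': 0.0852700888017113} 0.011
```

View pics/scene.png

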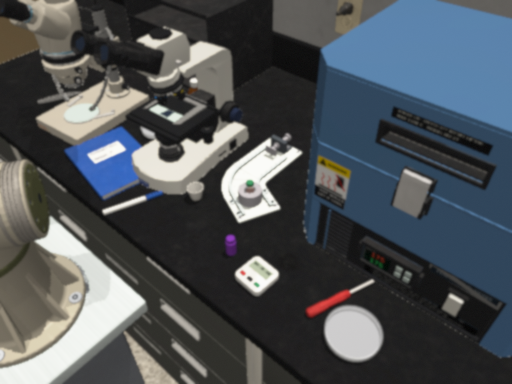

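View pics/side.png

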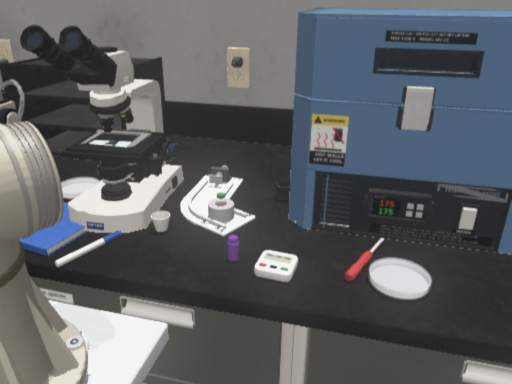

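The lane lies around scene (255,185) and side (215,205). The puck, with its green-capped vial, is near the entry at scene (250,192). The microscope is close on the left, the crucible is at scene (195,190), and the purple decoy vial is at (231,245). I'll crop both views larger.

```bash
python3 - <<'E'
import cv2,numpy as np
a=cv2.imread('pics/scene.png')[125:230,210:310]; b=cv2.imread('pics/side.png')[155:240,170:265]
a=cv2.resize(a,(400,420),interpolation=cv2.INTER_CUBIC);b=cv2.resize(b,(380,340),interpolation=cv2.INTER_CUBIC)
b=cv2.copyMakeBorder(b,0,80,0,0,cv2.BORDER_CONSTANT)
cv2.imwrite('pics/crop.png',np.hstack([a,b]))
E
```

```text
(no output)
```

View pics/crop.png

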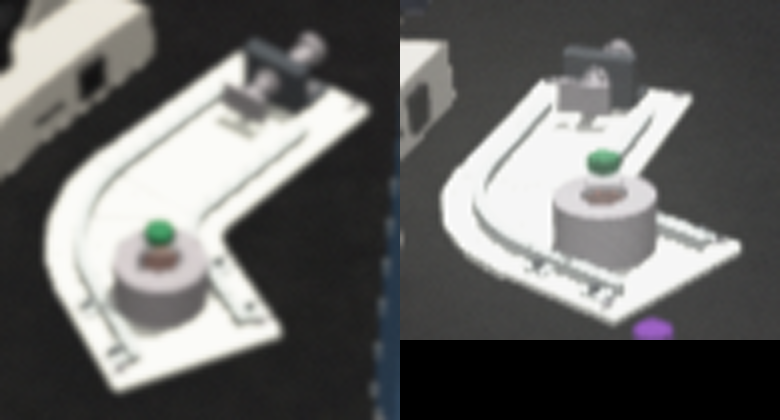

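The crop shows the plate corners, the rails, the paddle at crop (245,95) and the bracket behind it. The cap is at scene (250,182) and side (221,194). Next I convert these to world positions.

```bash
python3 - <<'E'
from h import *
S=np.load('scene.npy',allow_pickle=True).item(); D=np.load('side.npy',allow_pickle=True).item()
sc=lambda x,y:(210+x/4,125+y/4); sd=lambda x,y:(170+(x-400)/4,155+y/4)
P=lambda n,a:print(n,np.round(a*1000,1))
for n,p in dict(entL=(118,390),entR=(282,332),exR=(370,107),exL=(245,42),inner=(225,238)).items(): P('sc '+n,onz(S,*sc(*p),.006))
for n,p in dict(entL=(615,325),entR=(741,247),exR=(692,97),exL=(545,82)).items(): P('sd '+n,onz(D,*sd(*p),.006))
P('cap sc',onz(S,*sc(160,230),.055));P('cap sd',onz(D,*sd(603,160),.055))
P('pucktop sc',onz(S,*sc(160,257),.036));P('pucktop sd',onz(D,*sd(604,195),.036))
P('railL start sc',onz(S,*sc(130,362),.014));P('railR start sc',onz(S,*sc(240,322),.014));P('railR inner bend',onz(S,*sc(202,220),.014));P('railR end',onz(S,*sc(305,133),.014))
P('paddle top L',onz(S,*sc(224,85),.033));P('paddle topR',onz(S,*sc(270,105),.033))
P('paddle top L sd',onz(D,*sd(558,82),.033));P('paddle topR sd',onz(D,*sd(610,85),.033))
for n,p in dict(crucible=(195,190),timer=(257,275)).items(): P(n,onz(S,*p,.015))
E
```

```text
sc entL [ 390.1 -162.2    6. ]
sc entR [ 477.1 -200.8    6. ]
sc exR [ 660.8 -123.4    6. ]
sc exL [662.8 -23.2   6. ]
sc inner [ 513.7 -130.9    6. ]
sd entL [ 379.4 -165.3    6. ]
sd entR [ 469.2 -202.3    6. ]
sd exR [ 648.  -127.1    6. ]
sd exL [646.3 -34.3   6. ]
cap sc [ 455.8 -134.3   55. ]
cap sd [ 448.5 -137.8   55. ]
pucktop sc [ 455.2 -134.4   36. ]
pucktop sd [ 448.7 -137.8   36. ]
railL start sc [ 403.3 -159.    14. ]
railR start sc [ 462.3 -184.    14. ]
railR inner bend [ 510.1 -117.    14. ]
railR end [ 607.8 -114.1   14. ]
paddle top L [593.4 -63.4  33. ]
paddle topR [596.2 -96.2  33. ]
paddle top L sd [586.8 -64.8  33. ]
paddle topR sd [590.6 -94.7  33. ]
crucible [391.8 -29.2  15. ]
timer [ 310.5 -278.3   15. ]
```

```bash
python3 - <<'E'
from h import *
S=np.load('scene.npy',allow_pickle=True).item(); D=np.load('side.npy',allow_pickle=True).item()
for n,p in dict(mbase1=(133,165),mbase2=(180,190),mbase3=(248,135),oven=(307,240),book=(105,195)).items(): print(n,np.round(onz(S,*p,.01),3), onz(D,*{'mbase1':(75,212),'mbase2':(130,230),'mbase3':(183,178),'oven':(292,222),'book':(40,250)}[n],.01).round(3))
def tri(p,q):
    a,d=ray(S,*p);b,e=ray(D,*q); M=np.stack([d,-e],1); t=np.linalg.lstsq(M,b-a,rcond=None)[0]; return ((a+t[0]*d+b+t[1]*e)/2).round(3)
print('eyepL',tri((82,45),(35,40)),'eyepR',tri((135,55),(75,45)), 'stagecorner',tri((215,98),(165,148)),'stagefront',tri((170,138),(125,180)))
E
```

```text
mbase1 [0.359 0.149 0.01 ] [0.384 0.15  0.01 ]
mbase2 [0.374 0.    0.01 ] [0.348 0.007 0.01 ]
mbase3 [0.622 0.02  0.01 ] [0.607 0.01  0.01 ]
oven [ 0.439 -0.297  0.01 ] [ 0.46  -0.278  0.01 ]
book [0.257 0.114 0.01 ] [0.245 0.121 0.01 ]
eyepL [0.294 0.095 0.348] eyepR [0.361 0.063 0.326] stagecorner [0.556 0.043 0.118] stagefront [0.421 0.06  0.085]
```

View pics/wrist.png

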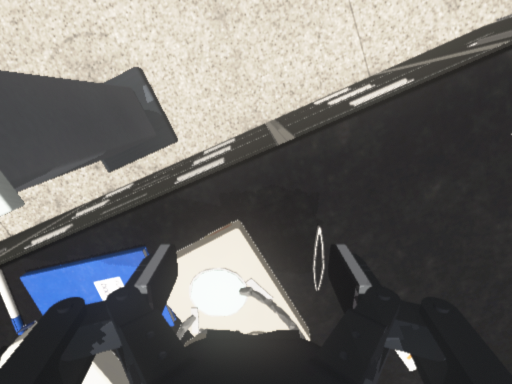

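```bash
python3 - <<'E'
from h import *
S=np.load('scene.npy',allow_pickle=True).item()
def proj(c,p):
    T=np.array(c['T']);q=T[:3,:3].T@(np.array(p)-T[:3,3]);f=192/np.tan(np.radians(c['fov_y'])/2);return (c['cx']+f*q[0]/-q[2]).round(),(c['cy']-f*q[1]/-q[2]).round()
print('tcp',proj(S,[.229,.527,.242]),'wrist',proj(S,[.229,.527,.4]),'path',proj(S,[.2,.32,.24]),proj(S,[.35,.15,.24]))
W=np.load('wrist.npy',allow_pickle=True).item()
for p in [(240,222),(310,335),(320,260),(145,250)]: print(p,onz(W,*p,.01).round(3))
for p in [(37,130),(90,85),(150,110)]: print(p,onz(S,*p,.01).round(3))
a=cv2.imread('pics/scene.png')[0:220,0:260]; cv2.imwrite('pics/crop2.png',cv2.resize(a,(700,592),interpolation=cv2.INTER_CUBIC))
E
```

```text
tcp (np.float64(-39.0), np.float64(45.0)) wrist (np.float64(-75.0), np.float64(-30.0)) path (np.float64(-8.0), np.float64(81.0)) (np.float64(106.0), np.float64(79.0))
(240, 222) [0.3   0.473 0.01 ]
(310, 335) [0.549 0.496 0.01 ]
(320, 260) [0.411 0.562 0.01 ]
(145, 250) [0.285 0.318 0.01 ]
(37, 130) [0.285 0.454 0.01 ]
(90, 85) [0.505 0.544 0.01 ]
(150, 110) [0.534 0.301 0.01 ]
```

View pics/crop2.png

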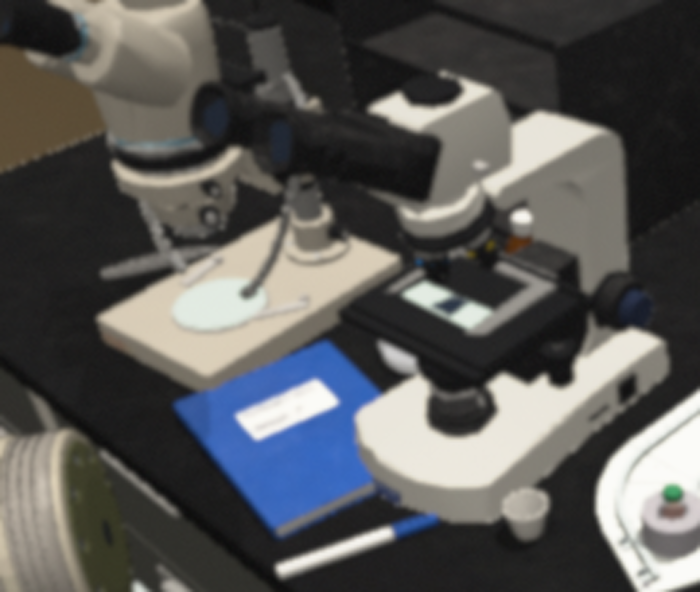

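The crop shows a stereo microscope at top left and the compound microscope, whose eyepieces (crop2 (205,115)–(440,170)) overhang toward the robot. The transit needs to go above them, so I'll check heights.

```bash
python3 - <<'E'
from h import *
S=np.load('scene.npy',allow_pickle=True).item(); D=np.load('side.npy',allow_pickle=True).item()
for n,p in dict(ster_eye=(5,8),ster_obj=(67,85),ster_top=(75,3),cmp_eye=(75,35),cmp_top=(165,28)).items():
    print(n,[onz(S,*p,z).round(2).tolist() for z in (.2,.3,.35,.4,.45)])
print('side eye top',[onz(D,45,28,z).round(2).tolist() for z in (.3,.35,.4)],'side trin top',[onz(D,110,50,z).round(2).tolist() for z in (.25,.3,.35,.4)])
E
```

```text
ster_eye [[0.44, 0.78, 0.2], [0.34, 0.49, 0.3], [0.29, 0.35, 0.35], [0.24, 0.21, 0.4], [0.19, 0.07, 0.45]]
ster_obj [[0.32, 0.26, 0.2], [0.24, 0.08, 0.3], [0.2, -0.01, 0.35], [0.17, -0.09, 0.4], [0.13, -0.18, 0.45]]
ster_top [[0.59, 0.66, 0.2], [0.46, 0.4, 0.3], [0.39, 0.27, 0.35], [0.32, 0.14, 0.4], [0.26, 0.01, 0.45]]
cmp_eye [[0.47, 0.47, 0.2], [0.36, 0.25, 0.3], [0.31, 0.14, 0.35], [0.25, 0.03, 0.4], [0.2, -0.08, 0.45]]
cmp_top [[0.64, 0.32, 0.2], [0.5, 0.13, 0.3], [0.43, 0.04, 0.35], [0.36, -0.06, 0.4], [0.28, -0.15, 0.45]]
side eye top [[1.09, 0.71, 0.3], [0.48, 0.23, 0.35], [-0.12, -0.26, 0.4]] side trin top [[0.98, 0.4, 0.25], [0.59, 0.16, 0.3], [0.21, -0.08, 0.35], [-0.18, -0.32, 0.4]]
```

```bash
python3 -m jog '[[-1,0,0,-0.03,0],[-1,0,0,-0.04,0],[-1,0,0,-0.04,0],[-1,0,0,-0.04,0],[-1,0,0,-0.04,0]]'; python3 -m jog '[[-1,0,0,-0.04,0],[-1,0,0,-0.03,0],[-1,0,0,0,0]]'; python3 -c "
from workcell import env
print(env.get_state()['joint_pos'])"
```

```text
clock: 0.57
tcp_pos: [0.2288, 0.5269, 0.434]
orientation: [-0.0, 0.203, 0.979, -0.0]
wrist_force: [0.7, 1.8, 0.8]
finger_gap: 0.0858
grip_force: 0.0
clock: 0.82
tcp_pos: [0.2295, 0.5279, 0.5098]
orientation: [0.002, 0.204, 0.979, 0.006]
wrist_force: [-0.2, -0.0, 0.6]
finger_gap: 0.0854
grip_force: 0.0
[ 1.02129562e+00  4.56167995e-01  9.43140838e-01  2.04421504e+00
 -6.32820051e-05  1.43120280e+00]
```

```bash
for i in 1 2; do python3 -m jog '[[-1,-0.031,-0.024,0,0],[-1,-0.031,-0.024,0,0],[-1,-0.031,-0.024,0,0],[-1,-0.031,-0.024,0,0],[-1,-0.031,-0.024,0,0]]' | sed -n '1,4p'; done
```

```text
clock: 1.23
tcp_pos: [0.3237, 0.354, 0.5016]
orientation: [-0.0, 0.203, 0.979, -0.0]
wrist_force: [0.6, 0.0, 0.3]
clock: 1.65
tcp_pos: [0.4181, 0.1819, 0.5019]
orientation: [-0.0, 0.203, 0.979, -0.0]
wrist_force: [0.9, 0.0, 0.6]
```

```bash
for i in 1 2; do python3 -m jog '[[-1,-0.0155,-0.032,0,0],[-1,-0.0155,-0.032,0,0],[-1,-0.0155,-0.032,0,0],[-1,-0.0155,-0.032,0,0],[-1,-0.0155,-0.032,0,0]]' | sed -n '1,4p'; done
```

```text
clock: 2.07
tcp_pos: [0.4247, 0.0045, 0.5018]
orientation: [-0.0, 0.203, 0.979, 0.0]
wrist_force: [0.9, 0.4, 0.3]
clock: 2.48
tcp_pos: [0.432, -0.1732, 0.5018]
orientation: [-0.0, 0.204, 0.979, 0.0]
wrist_force: [0.8, 0.2, -0.2]
```

```bash
for i in 1 2; do python3 -m jog '[[0.1,0,0,0,-7.1],[0.1,0,0,0,-7.1],[0.1,0,0,0,-7.1],[0.1,0,0,0,-7.1],[0.1,0,0,0,-7.1]]' |tail -5; done; python3 -m jog '[[0.1,0,0,0,-7.1],[0.1,0,0,0,-7.1],[0.1,0,0,0,-4.3],[0.1,0,0,0,0]]'; python3 -c "
from workcell import env
print(env.get_state()['joint_pos'])"
```

```text
tcp_pos: [0.4324, -0.1717, 0.5015]
orientation: [-0.001, -0.107, 0.994, 0.0]
wrist_force: [-1.2, -0.6, 0.1]
finger_gap: 0.0384
grip_force: 0.0
tcp_pos: [0.4324, -0.1715, 0.5017]
orientation: [-0.0, -0.406, 0.914, 0.0]
wrist_force: [0.8, -0.0, -0.6]
finger_gap: 0.0382
grip_force: 0.0
clock: 3.65
tcp_pos: [0.4324, -0.1715, 0.5017]
orientation: [-0.0, -0.546, 0.838, 0.001]
wrist_force: [-0.2, 0.0, -0.4]
finger_gap: 0.0385
grip_force: 0.0
[-5.50375746e-01  1.75440843e-01  5.11800077e-01  1.90823239e+00
  1.06052108e-04 -1.70445269e+00]
```

```bash
python3 - <<'E'
from h import *
c=env.read_camera('wrist'); save(c,'w2'); np.save('w2.npy',c,allow_pickle=True)
print(np.round(c['T'],3).tolist())
E
```

```text
[[-0.914, -0.385, -0.13, 0.398], [0.406, -0.865, -0.295, -0.248], [0.001, -0.322, 0.947, 0.633], [0.0, 0.0, 0.0, 1.0]]
```

View pics/w2.png

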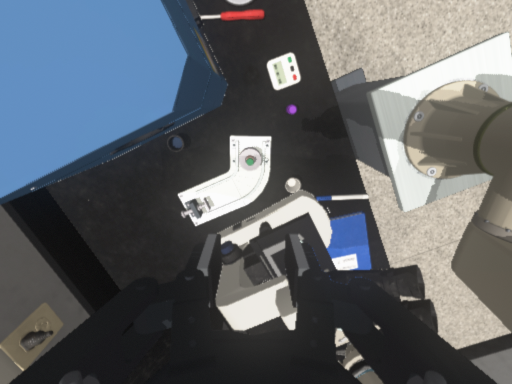

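The wrist view shows the lane from above: puck at (251,158), entry edge at the top (231–271,136), bracket at (193,207), crucible (293,185), loupe (177,143). I'll enlarge it.

```bash
python3 - <<'E'
import cv2
a=cv2.imread('pics/w2.png')[125:230,165:285]; cv2.imwrite('pics/crop3.png',cv2.resize(a,None,fx=5.5,fy=5.5,interpolation=cv2.INTER_CUBIC))
E
```

```text
(no output)
```

View pics/crop3.png

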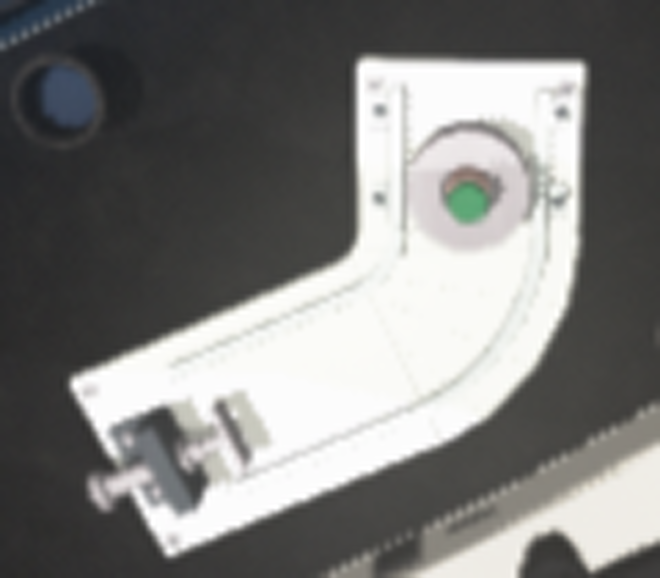

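```bash
cat > fit.py <<'E'
from h import *
W=np.load('w2.npy',allow_pickle=True).item()
def P(n,x,y,z):
    p=onz(W,165+x/5.5,125+y/5.5,z)*1000; print(n,p.round(1)); return p[:2]
eR=P('entR',358,60,6);eL=P('entL',587,63,6);xR=P('exR',72,380,6);xL=P('exL',172,555,6)
P('puck top',470,186,36);P('cap',468,202,57)
P('inrail start',405,90,14);P('inrail bend start',405,250,14);P('outrail start',545,90,14);P('out bend',545,255,14)
P('inrail exit end',170,367,14);P('outrail exit end',230,480,14);P('inrail bendend',380,283,14);P('outrail bendend',420,395,14)
P('padd',218,400,33);P('padd',255,468,33);P('brk',168,412,40);P('brk',205,500,40)
P('loupe',60,100,16)
d=eL-eR;print('entry width',np.hypot(*d),'x heading',np.degrees(np.arctan2(d[1],d[0]))-90)
d=xL-xR;print('exit width',np.hypot(*d),'exit heading',np.degrees(np.arctan2(d[1],d[0]))-90)
E
python3 fit.py
```

```text
entR [-266.2 -653.5 6000. ]
entL [  487.3 -1000.5  6000. ]
exR [-1811.5 -1308.   6000. ]
exL [-1808.6 -2132.   6000. ]
puck top [-2781.4 -6784.8 36000. ]
cap [ -5000.9 -11214.5  57000. ]
inrail start [ -981.9 -1673.3 14000. ]
inrail bend start [-1611.6 -3026.5 14000. ]
outrail start [  179.1 -2190.  14000. ]
out bend [ -427.6 -3606.6 14000. ]
inrail exit end [-4175.3 -3156.3 14000. ]
outrail exit end [-4187.  -4446.6 14000. ]
inrail bendend [-1963.6 -3221.5 14000. ]
outrail bendend [-2089.8 -4399.8 14000. ]
padd [-10027.8  -8477.5  33000. ]
padd [-10014.7 -10380.3  33000. ]
brk [-13764.   -9999.2  40000. ]
brk [-14066.4 -12881.5  40000. ]
loupe [-4527.2  -514.  16000. ]
entry width 829.4877395437185 x heading -114.7304360399306
exit width 823.9439072006387 exit heading -179.7985307376024
```

Those came out wrong because I passed z in mm. Fixing the units.

```bash
sed -i 's/,z)\*1000/,z\/1000)*1000/' fit.py; python3 fit.py
```

```text
entR [ 475.4 -200.8    6. ]
entL [ 387.3 -160.3    6. ]
exR [ 656.  -124.3    6. ]
exL [655.7 -28.    6. ]
puck top [ 451.5 -137.8   36. ]
cap [ 453.  -136.1   57. ]
inrail start [ 461.7 -182.2   14. ]
inrail bend start [ 490.9 -119.5   14. ]
outrail start [ 407.9 -158.2   14. ]
out bend [436.  -92.6  14. ]
inrail exit end [ 609.7 -113.5   14. ]
outrail exit end [610.2 -53.7  14. ]
inrail bendend [ 507.2 -110.5   14. ]
outrail bendend [513.  -55.9  14. ]
padd [591.1 -95.6  33. ]
padd [590.9 -60.3  33. ]
brk [ 611.2 -101.3   40. ]
brk [615.8 -57.8  40. ]
loupe [ 595.6 -237.5   16. ]
entry width 96.95234338082325 x heading 65.26956396006938
exit width 96.3043681168759 exit heading 0.20146926239769414
```

Both views agree: lane heading is 65.3°, exit heading about 0° along y≈-79 mm, the puck is at (452,-137), the paddle face at x≈591 and the bracket at x≈613. I'll descend behind the puck with the fingers shut, so they make a flat pusher.

```bash
python3 -m jog '[[1,0.012,-0.003,0,0.9],[1,0,0,0.04,0],[1,0,0,0.04,0],[1,0,0,0.04,0],[1,0,0,0.04,0]]' 20; python3 -m jog '[[1,0,0,0.04,0],[1,0,0,0.04,0],[1,0,0,0.04,0],[1,0,0,0.04,0],[1,0,0,0,0]]'
```

```text
clock: 4.12
tcp_pos: [0.43, -0.1844, 0.3404]
orientation: [0.0, -0.537, 0.844, -0.0]
wrist_force: [0.6, -1.4, 0.4]
finger_gap: -0.0004
grip_force: 0.0
clock: 4.53
tcp_pos: [0.4245, -0.1808, 0.1741]
orientation: [-0.003, -0.537, 0.844, 0.007]
wrist_force: [-1.7, 1.3, 0.1]
finger_gap: 0.0001
grip_force: 0.0
```

```bash
python3 -m jog '[[1,0,0,0.04,0],[1,0,0,0.03,0],[1,0,0,0.03,0],[1,0,0,0.03,0],[1,0,0,0,0]]'; python3 - <<'E'
from h import *
for n in ['scene','side']:
    c=env.read_camera(n); save(c,n+'3')
a=cv2.imread('pics/scene3.png')[110:240,190:320]; b=cv2.imread('pics/side3.png')[130:260,150:280]
cv2.imwrite('pics/crop4.png',cv2.resize(np.hstack([a,b]),None,fx=3,fy=3,interpolation=cv2.INTER_CUBIC))
E
```

```text
clock: 4.95
tcp_pos: [0.4282, -0.1829, 0.0494]
orientation: [-0.001, -0.537, 0.843, 0.003]
wrist_force: [-0.8, 1.0, 0.4]
finger_gap: 0.0003
grip_force: 0.0
```

View pics/crop4.png

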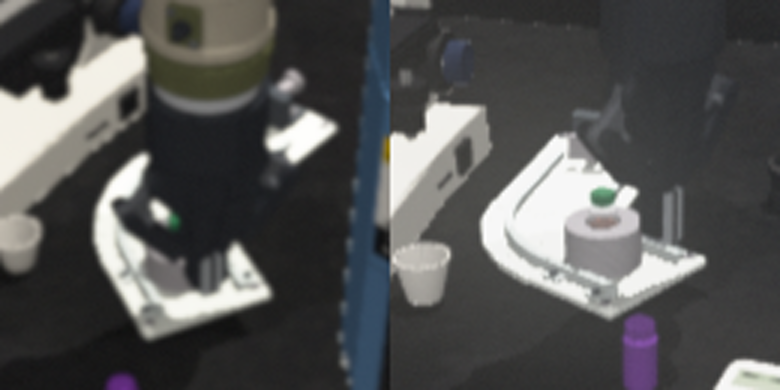

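The fingertips are shut and stand behind the puck on the entry side, and the vial is upright. Lowering to pushing height and touching the puck.

```bash
python3 -m jog '[[1,0,0,0.011,0],[1,0,0,0.011,0],[1,0,0,0,0],[1,0,0,0,0]]';  python3 -m jog '[[1,-0.002,0,0,0],[1,-0.002,0,0,0],[1,-0.002,0,0,0],[1,-0.002,0,0,0],[1,0,0,0,0]]'
```

```text
clock: 5.38
tcp_pos: [0.4318, -0.1847, 0.0324]
orientation: [0.001, -0.538, 0.843, -0.001]
wrist_force: [0.8, 0.2, 0.2]
finger_gap: -0.0001
grip_force: 0.0
clock: 5.8
tcp_pos: [0.434, -0.1761, 0.0306]
orientation: [0.0, -0.538, 0.843, -0.0]
wrist_force: [-0.5, 0.1, 0.4]
finger_gap: 0.0
grip_force: 0.0
```

```bash
 python3 -m jog '[[1,-0.002,0,0,0],[1,-0.002,0,0,0],[1,-0.002,0,0,0],[1,-0.002,0,0,0],[1,0,0,0,0]]'
```

```text
clock: 6.22
tcp_pos: [0.4372, -0.1688, 0.0302]
orientation: [-0.0, -0.538, 0.843, 0.0]
wrist_force: [0.4, 0.3, 0.9]
finger_gap: 0.0001
grip_force: 0.0
```

```bash
cat > trk.py <<'E'
from h import *
# lane geometry (mm): bend centre C, R65, heading 65.3 -> 0.2 ; puck from green cap
for n,b in (('side',(4,1.3)),('scene',(-3.3,-2.2))):
    c=env.read_camera(n); hsv=cv2.cvtColor(c['img'],cv2.COLOR_RGB2HSV)
    m=cv2.inRange(hsv,(60,110,50),(90,255,255)); m[:,280:]=0; m[:130]=0; m[240:]=0; m[:,:160]=0
    k,_,st,ce=cv2.connectedComponentsWithStats(m)
    if k<2: print(n,'none'); continue
    i=1+st[1:,4].argmax(); p=onz(c,*ce[i],.055)[:2]*1000+b
    r=p-np.array([517.5,-144.2])
    print(n,'area',st[i,4],'puck',p.round(1),'radius',np.hypot(*r).round(1),'tangent',(np.degrees(np.arctan2(r[1],r[0]))-90).round(1))
s=env.get_state(); q=s['orientation']; print('tcp',(s['tcp_pos']*1000).round(1),'head',np.degrees(np.arctan2(-2*q[1]*q[2],1-2*q[1]**2)).round(1),'F',np.round(s['wrist_force'],1),'t',s['clock'])
E
python3 -m jog '[[1,-0.002,0,0.0005,0],[1,-0.002,0,0.0005,0],[1,-0.002,0,0.0005,0],[1,-0.002,0,0,0],[1,0,0,0,0]]' | sed -n '2p;4p'; python3 trk.py
```

```text
tcp_pos: [0.4408, -0.1618, 0.0289]
wrist_force: [0.2, -1.8, 2.0]
side none
scene none
tcp [ 440.7 -161.8   28.8] head 65.1 F [ 0.3 -1.2  1.7] t 6.7333
```

```bash
python3 - <<'E'
import cv2
a=cv2.imread('pics/side3.png'); h=cv2.cvtColor(a,cv2.COLOR_BGR2HSV)
x,y=150+(602-390)//3,130+197//3; print(h[y-2:y+3,x-2:x+3].reshape(-1,3)[::4])
E
sed -i 's/(60,110,50),(90,255,255)/(50,90,40),(95,255,255)/' trk.py; python3 trk.py
```

```text
[[ 69  58 180]
 [ 70  72 173]
 [ 70  86 157]
 [ 70  83 136]
 [ 69  71 115]
 [ 70  56 122]
 [ 71  68 116]]
side none
scene none
tcp [ 440.6 -161.7   28.8] head 65.1 F [ 0.8 -1.4  0.2] t 6.8333
```

```bash
sed -i 's/(50,90,40),(95,255,255)/(60,50,60),(82,255,255)/' trk.py; python3 trk.py; python3 -m jog '[[1,-0.002,0,0,0],[1,-0.002,0,0,0],[1,-0.002,0,0,0],[1,-0.001,0,0,0],[1,0,0,0,0]]' | sed -n '2p;4p'; python3 trk.py
```

```text
side none
scene none
tcp [ 440.5 -161.6   28.7] head 65.1 F [ 0.8 -1.4 -0.1] t 6.9333
tcp_pos: [0.4433, -0.1551, 0.0287]
wrist_force: [-1.7, -0.9, 0.4]
side none
scene none
tcp [ 443.3 -155.1   28.7] head 65.1 F [-0.6 -0.3  0. ] t 7.45
```

```bash
python3 - <<'E'
from h import *
o=[]
for n,(x,y) in dict(scene=(190,110),side=(150,130)).items():
    c=env.read_camera(n); a=c['img'][y:y+130,x:x+130]; o.append(a)
    m=cv2.inRange(cv2.cvtColor(c['img'],cv2.COLOR_RGB2HSV),(55,40,40),(85,255,255)); ys,xs=np.nonzero(m); print(n,[(int(u),int(v)) for u,v in zip(xs,ys) if 180<u<280 and 130<v<240][:12])
cv2.imwrite('pics/crop5.png',cv2.resize(np.hstack(o)[:,:,::-1],None,fx=3,fy=3,interpolation=cv2.INTER_CUBIC))
E
```

```text
scene []
side []
```

View pics/crop5.png

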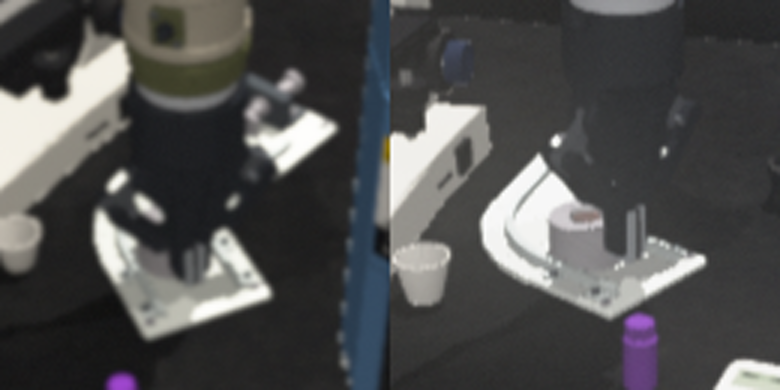

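The puck has moved up the lane with the fingertips behind it. Its top is at crop (578,210) and the cap is hidden by the gripper knuckle. I'll start the bend with a rigid rotation about the bend centre in 2.5° rows.

```bash
python3 -m jog '[[1,-0.002,0,0,0],[1,-0.0029,0.0015,0,2.5],[1,-0.0029,0.0015,0,2.5],[1,-0.0029,0.0015,0,2.5],[1,0,0,0,0]]' | sed -n '1,4p'; python3 trk.py|tail -1
```

```text
clock: 7.97
tcp_pos: [0.4442, -0.1434, 0.0287]
orientation: [0.0, -0.482, 0.876, 0.0]
wrist_force: [-0.5, -0.7, -0.4]
tcp [ 444.4 -143.6   28.8] head 57.7 F [-0.5 -0.3 -0. ] t 8.0667
```

```bash
python3 -m jog '[[1,-0.0029,0.0015,0,2.5],[1,-0.0029,0.0015,0,2.5],[1,-0.0029,0.0015,0,2.5],[1,0,0,0,0]]' | sed -n '1,4p'; python3 trk.py|tail -1
```

```text
clock: 8.4
tcp_pos: [0.4456, -0.134, 0.0288]
orientation: [0.0, -0.424, 0.906, 0.0]
wrist_force: [-0.3, -0.8, -1.3]
tcp [ 445.6 -134.1   28.8] head 50.2 F [-0.2 -0.7 -0.2] t 8.5
```

```bash
python3 -m jog '[[1,-0.0032,0.0015,0,2.5],[1,-0.0032,0.0015,0,2.5],[1,-0.0029,0.0015,0,2.5],[1,-0.0029,0.0015,0,2.5]]' | sed -n '1,4p'; python3 trk.py
```

```text
clock: 8.83
tcp_pos: [0.4495, -0.1218, 0.0288]
orientation: [-0.0, -0.342, 0.94, -0.0]
wrist_force: [-1.7, -2.0, 0.4]
side none
scene area 5 puck [ 468.5 -101.9] radius 64.8 tangent 49.2
tcp [ 449.7 -121.3   28.8] head 40.2 F [-1.3 -1.2  0.7] t 8.9333
```

```bash
python3 -m jog '[[1,-0.0029,0.0015,0,2.5],[1,-0.0029,0.0015,0,2.5],[1,-0.0029,0.0015,0,2.5],[1,-0.0029,0.0015,0,2.5]]' | sed -n '1,4p'; python3 trk.py
```

```text
clock: 9.27
tcp_pos: [0.4548, -0.1098, 0.0288]
orientation: [-0.001, -0.26, 0.966, -0.0]
wrist_force: [-2.3, -3.0, 1.8]
side none
scene none
tcp [ 455.2 -109.4   28.7] head 30.2 F [-1.3 -0.4  1.3] t 9.3667
```

```bash
python3 -m jog '[[1,-0.0029,0.0015,0,2.5],[1,-0.0029,0.0015,0,2.5],[1,-0.0029,0.0015,0,2.5],[1,-0.0029,0.0015,0,2.5]]' | sed -n '1,4p'; python3 trk.py
```

```text
clock: 9.7
tcp_pos: [0.4623, -0.0991, 0.0287]
orientation: [-0.001, -0.175, 0.985, 0.0]
wrist_force: [-3.5, -0.7, 2.1]
side area 13 puck [495.6 -86. ] radius 62.1 tangent 20.6
scene none
tcp [462.9 -98.8  28.7] head 20.3 F [-0.6  0.3  0.8] t 9.8
```

```bash
python3 -m jog '[[1,-0.0029,0.0015,0,2.5],[1,-0.0029,0.0015,0,2.5],[1,-0.0029,0.0015,0,2.5],[1,-0.0029,0.0015,0,2.5]]' | sed -n '1,4p'; python3 trk.py
```

```text
clock: 10.13
tcp_pos: [0.4717, -0.09, 0.0286]
orientation: [-0.001, -0.089, 0.996, 0.0]
wrist_force: [-3.6, -1.1, 2.3]
side area 2 puck [509.7 -74.2] radius 70.4 tangent 6.3
scene area 8 puck [508.  -82.9] radius 62.0 tangent 8.8
tcp [472.3 -89.8  28.6] head 10.3 F [-1.1  0.2  0.8] t 10.2333
```

```bash
python3 -m jog '[[1,-0.0029,0.0015,0,2.5],[1,-0.0029,0.0015,0,2.5],[1,-0.0029,0.0015,0,2.5],[1,-0.0029,0.0015,0,2.5]]' | sed -n '1,4p'; python3 trk.py
```

```text
clock: 10.57
tcp_pos: [0.4825, -0.0827, 0.0285]
orientation: [-0.001, -0.002, 1.0, 0.0]
wrist_force: [-3.8, -1.1, 1.5]
side none
scene area 17 puck [519.1 -78.2] radius 66.0 tangent -1.4
tcp [483.3 -82.6  28.6] head 0.3 F [-0.7  0.6 -0.3] t 10.6667
```

```bash
python3 -m jog '[[1,-0.003,0.0006,0,0],[1,-0.003,0.0006,0,0],[1,-0.003,0.0006,0,0],[1,-0.003,0.0006,0,0],[1,0,0,0,0]]' | sed -n '1,4p'; python3 trk.py
```

```text
clock: 11.08
tcp_pos: [0.4964, -0.0804, 0.0288]
orientation: [0.001, -0.001, 1.0, 0.0]
wrist_force: [-0.2, 0.2, -0.0]
side none
scene area 21 puck [529.7 -78.2] radius 67.1 tangent -10.5
tcp [496.4 -80.5  29. ] head 0.2 F [ 0.   0.6 -0.5] t 11.1833
```

```bash
python3 -m jog '[[1,-0.003,0,0,0],[1,-0.003,0,0,0],[1,-0.003,0,0,0],[1,-0.003,0,0,0],[1,-0.003,0,0,0]]' | sed -n '1,4p'; python3 -m jog '[[1,-0.003,0,0,0],[1,-0.001,0,0,0],[1,-0.001,0,0,0],[1,0,0,0,0],[1,0,0,0,0]]' | sed -n '1,4p';python3 trk.py
```

```text
clock: 11.6
tcp_pos: [0.5106, -0.0803, 0.0288]
orientation: [-0.0, -0.001, 1.0, 0.0]
wrist_force: [-4.5, -0.8, 2.5]
clock: 12.02
tcp_pos: [0.5157, -0.0803, 0.0287]
orientation: [0.0, -0.001, 1.0, 0.0]
wrist_force: [-1.5, 0.3, 0.3]
side none
scene area 22 puck [548.4 -78.6] radius 72.5 tangent -25.2
tcp [515.7 -80.3  28.8] head 0.1 F [-1.  -0.1 -1.3] t 12.1167
```

```bash
for i in 1 2 3; do python3 -m jog '[[1,-0.001,0,0,0],[1,-0.001,0,0,0],[1,0,0,0,0],[1,0,0,0,0]]' | sed -n '2p;4p'; done;python3 trk.py
```

```text
tcp_pos: [0.5174, -0.0803, 0.0288]
wrist_force: [-1.5, 0.9, 1.4]
tcp_pos: [0.5197, -0.0803, 0.0288]
wrist_force: [-2.2, -0.6, 0.7]
tcp_pos: [0.5216, -0.0803, 0.0287]
wrist_force: [-1.9, 0.4, -0.6]
side none
scene area 22 puck [555.4 -78.4] radius 76.0 tangent -29.9
tcp [521.6 -80.3  28.8] head 0.1 F [-1.3 -0.1  0.4] t 13.2167
```

Baseline sliding force at rest is about 1.5 N. Continuing towards the paddle.

```bash
for i in 1 2 3; do python3 -m jog '[[1,-0.001,0,0,0],[1,-0.001,0,0,0],[1,0,0,0,0],[1,0,0,0,0]]' | sed -n '2p;4p'; done
```

```text
tcp_pos: [0.5235, -0.0803, 0.0288]
wrist_force: [-2.0, 0.1, -1.2]
tcp_pos: [0.5256, -0.0803, 0.0288]
wrist_force: [-1.1, 0.5, -1.0]
tcp_pos: [0.5276, -0.0803, 0.0288]
wrist_force: [-2.2, 0.4, -0.8]
```

```bash
for i in 1 2 ; do python3 -m jog '[[1,-0.001,0,0,0],[1,-0.001,0,0,0],[1,0,0,0,0],[1,0,0,0,0]]' | sed -n '2p;4p'; done
```

```text
tcp_pos: [0.5296, -0.0803, 0.0288]
wrist_force: [-1.1, -0.8, -0.8]
tcp_pos: [0.5316, -0.0803, 0.0288]
wrist_force: [-1.1, 0.9, -0.9]
```

```bash
for i in 1 2 3; do python3 -m jog '[[1,-0.001,0,0,0],[1,0,0,0,0],[1,0,0,0,0]]' | sed -n '2p;4p'; done; python3 trk.py|tail -2
```

```text
tcp_pos: [0.5325, -0.0803, 0.0288]
wrist_force: [-2.5, 0.4, -0.9]
tcp_pos: [0.5333, -0.0803, 0.0288]
wrist_force: [-2.3, -0.5, 2.1]
tcp_pos: [0.5339, -0.0802, 0.0288]
wrist_force: [-5.5, -0.3, 2.4]
scene area 20 puck [568.5 -78.1] radius 83.5 tangent -37.7
tcp [533.9 -80.2  28.8] head 0.1 F [-5.2  0.1  3.2] t 15.7333
```

```bash
for i in 1 2; do python3 -m jog '[[1,-0.001,0,0,0],[1,0,0,0,0],[1,0,0,0,0]]' | sed -n '2p;4p'; done
```

```text
tcp_pos: [0.5345, -0.0802, 0.0287]
wrist_force: [-5.9, -0.4, 4.5]
tcp_pos: [0.535, -0.0801, 0.0287]
wrist_force: [-7.4, 0.1, 4.2]
```

```bash
python3 -m jog '[[1,-0.001,0,0,0],[1,0,0,0,0],[1,0,0,0,0]]' | sed -n '2p;4p';  python3 -m jog '[[1,-0.001,0,0,0],[1,0,0,0,0],[1,0,0,0,0],[1,0,0,0,0]]' | sed -n '2p;4p'
```

```text
tcp_pos: [0.5355, -0.0801, 0.0286]
wrist_force: [-8.2, -0.5, 5.8]
tcp_pos: [0.536, -0.08, 0.0285]
wrist_force: [-9.4, 0.7, 4.9]
```

```bash
python3 -m jog '[[1,-0.001,0,0,0],[1,0,0,0,0],[1,0,0,0,0],[1,0,0,0,0],[1,0,0,0,0]]' | sed -n '2p;4p';  for i in 1 2; do python3 -m jog '[[1,0,0,0,0],[1,0,0,0,0],[1,0,0,0,0],[1,0,0,0,0],[1,0,0,0,0]]' | sed -n '2p;4p';done; python3 trk.py | tail -2
```

```text
tcp_pos: [0.5365, -0.08, 0.0284]
wrist_force: [-10.6, -0.7, 7.4]
tcp_pos: [0.5364, -0.08, 0.0284]
wrist_force: [-10.5, 0.2, 6.8]
tcp_pos: [0.5364, -0.08, 0.0284]
wrist_force: [-9.8, 0.2, 6.0]
scene area 21 puck [571.1 -77.8] radius 85.4 tangent -38.9
tcp [536.4 -79.9  28.4] head 0.1 F [-10.5   0.7   6.7] t 18.1667
```

The push has held for over 1 s with about 4 mm of travel. Backing off gently, then lifting clear.

```bash
python3 -m jog '[[1,0.002,0,0,0],[1,0.002,0,0,0],[1,0.003,0,0,0],[1,0.003,0,0,0],[1,0.004,0,0,0]]' | sed -n '2p;4p'; python3 -m jog '[[1,0.01,0,0,0],[1,0.015,0,0,0],[1,0.01,0,-0.01,0],[1,0,0,-0.02,0],[1,0,0,-0.02,0]]' | sed -n '2p;4p'
```

```text
tcp_pos: [0.5268, -0.0806, 0.0293]
wrist_force: [-0.9, 1.0, 0.0]
tcp_pos: [0.4893, -0.0801, 0.079]
wrist_force: [0.2, 0.1, 0.5]
```

```bash
python3 -m jog '[[1,0.0,0,-0.04,0],[1,0,0,-0.04,0],[1,0,0,-0.04,0],[1,0,0,-0.04,0],[1,0,0,0,0]]' | sed -n '2p;4p'; python3 trk.py; python3 - <<'E'
from h import *
o=[]
for n,(x,y) in dict(scene=(190,110),side=(150,130)).items():
    c=env.read_camera(n); o.append(c['img'][y:y+130,x:x+130])
cv2.imwrite('pics/end.png',cv2.resize(np.hstack(o)[:,:,::-1],None,fx=3,fy=3,interpolation=cv2.INTER_CUBIC))
E
```

```text
tcp_pos: [0.4945, -0.0816, 0.2476]
wrist_force: [1.2, -0.0, 0.4]
side area 35 puck [569.  -77.6] radius 84.2 tangent -37.7
scene area 37 puck [568.4 -75.2] radius 85.7 tangent -36.4
tcp [492.1 -80.9 241.3] head 0.1 F [ 0.2 -0.9 -1. ] t 19.5167
```

View pics/end.png

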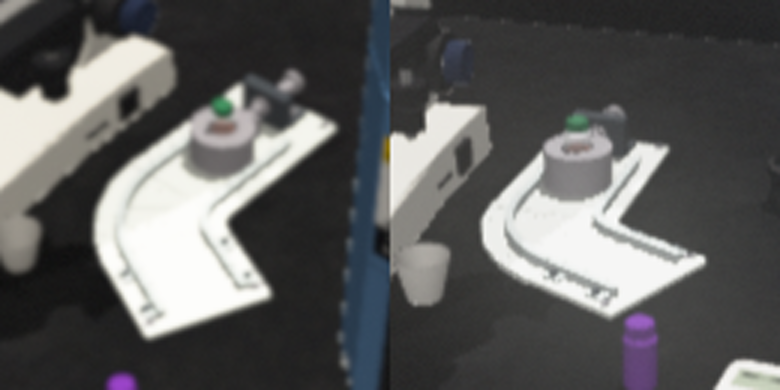

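The puck sits in the exit leg against the paddle, with its centre about 45 mm before the bracket face (by estimate). The vial is upright, at end.png (222,105) in scene and (577,122) in side. Handing in.

```bash
python3 -m jog '[[1,0,0,0,0],[1,0,0,0,0],[1,0,0,0,0]]' | sed -n '2p;4p'; python3 -c "
from workcell import env
print(env.hand_in())"
```

```text
tcp_pos: [0.4897, -0.0802, 0.2374]
wrist_force: [-0.1, -0.0, 0.1]
the job is handed in; nothing more can be done
None
```

I pushed the puck round the bend, pressed it against the paddle for over 1 s (an estimated 7–8 N, about 4 mm of its 7 mm travel), released it and handed in at about 20 s; the last pictures show the vial upright, and the judge returned no result.

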